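Stand an ink bottle in the mixer through its sprung flaps

ROBOT

A 7-joint arm with a two-finger parallel gripper is mounted at the origin on the work surface. World frame = base frame: x ahead of the robot, y to its left, z up, the work surface at z = 0. Lengths are in m, angles in rad, forces in N, time in s.
With the tool pointing down it reaches from about 0.4 to 0.875 m from the base axis. Payload 19.3 kg.
Tool frame: the origin (TCP) lies on the mounting face of the last link; the fingertips stand 173 mm ahead of it and the grasp point (between the pads) lies 155 mm ahead of it (bot.grip_point_offset is the distance from the TCP to the grasp point, in m); z points along the fingers, y is the line along which they close (so a half turn about z gives the same grasp; the last joint's range is limited). The gripper opens to 85 mm and grips with 20 to 120 N. Pads are 22 mm wide; open, the fingers measure 114 mm over their backs; the gripper's body (76 mm by 85 mm) begins 54 mm behind the grasp point. The pads swing forward as they close: fully open they stand 13 mm farther back than shut.
Start: joints at [-1.223, 0.521, -0.036, 1.599, 0.021, 1.021, -0.113], TCP at [0.254, 0.571, 0.405] pointing down, gripper open.
Joint ranges: [-2.91, 2.91], [-0.3, 2.13], [-1.5, 1.42], [0.17, 2.43], [-1.26, 4.41], [0.16, 1.93], [-2.52, 2.52]. Speed limits (rad/s): [1.89, 1.89, 2.39, 2.39, 3.01, 3.01, 3.01].

INTERFACE

Orientations are given as [roll, pitch, yaw] about the fixed x, y, z axes, in that order (R = Rz(yaw) Ry(pitch) Rx(roll)).
In Python, from workcell import bot gives the robot as it stands.
- The arm moves only by the tool arm_command, never from a script. Its argument "deltas" is a list of rows, each a list of 3 entries, a list of its own where there are three numbers: the shift along the tool's x, y, z in cm, then the turn, a rotation vector about the tool's x, y, z in rad, then the finger opening in cm, from 0 to 8.54. In form: [[[tx, ty, tz], [rx, ry, rz], claw], ...]. A call has 1 to 20 rows; each row shifts and turns the commanded pose from where the row before left it, along the tool's axes as they then stand; what a row does not reach is not made up. A row lasts 1/10 s, in which the tool goes at most 50 mm and 8.59 degrees, less where a joint would pass 70% of its speed; a pose out of reach is approached as far as the arm can. A call with a gripper value outside its range is refused whole. The fingers move at their own pace and stop on an object; "newtons" is the grip in N (left out, the last holds). Time passes only in rows, so rows that do not move let the fingers close. It gives the time, the measured TCP pose, the force, the opening and the grip force at its end, in the units of the state.
- bot.observe(): the state, without advancing time (a new reading comes with each control period).
- bot.grab_frame(name): name is "side" or "top" or "wrist"; returns a dict with "frame" (384x512x3 uint8, red, green, blue), "K" (3x3 intrinsics, pixels), "rvec" (rotation vector, rad) and "tvec" (3), from world to camera coordinates, as OpenCV has them; the wrist camera has in their place "T_tool_cam" (4x4, takes a point from camera to tool coordinates, whose origin is the TCP and whose axes are the flange's). Camera axes: x right, y down, z forward; pixel columns grow to the right and rows downward; lengths in m; the calibration is good to about 2 mm. A picture is of the moment at which its call begins: read the wrist's pose just before it. There is no depth.
- bot.job_done(): hands the job in; it is judged then, once.
Trained networks look in a picture, given as the dict that the camera call returned (one of the last four; its "shot" number tells which), for a name from the list of things; names that differ only in an ending like _2 or _b are one class to them, and where a whole thing is asked for, a point or a joint stands for the part that bears it (a point fixed in the world has none). Each returns a list of dicts, best first, with "p" (0 to 1); they miss things now and then, are a little off and sometimes report something else, mostly with a low value. They report only what shows in the picture. A call takes as long as a camera call. They do not tell look-alikes from the thing itself.
- bot.find_in(name, picture): "rect" ([left, top, width, height] in pixels, round what is visible of it).
- bot.mark_of(name, picture): "at" ([column, row] in pixels: a listed point, or the origin of a listed thing).
The state is a dict: "clock": time; "qpos": joint angles; "qd": joint speeds; "joint_efforts": joint torques, N m; "position": TCP position; "tool_rot": TCP orientation; "force": force on the tool from outside, world axes, zero at the start; "moment": the same for the moment, N m; "grip_width": finger opening in m; "finger_force": force on a finger pad.
Only numpy, scipy, OpenCV 4.12 (cv2) and the standard library are available. Lean on these libraries where they do the work, as an engineer would, in place of code of your own. Each camera call takes 0.05 s, during which the arm holds its last target. There are 200 camera calls.

TASK

Load the bottle mixer: take the slim straight-sided ink bottle by its cap, push it down through the two sprung flaps in the mixer's deck and, keeping them open, feel it into the cup below and lower it by hand until it stands upright and fully home on the cup's floor; then let go and draw your hand out so that both flaps swing shut over it. The cup has stopped anywhere on its small orbit, so it is never quite under the middle of the flaps: search gently, for the bottle is glass and nothing may be pressed harder than about 20 N. Leave the other bottles and the brush pot where they are.

Things in the scene. Friction and masses are not known exactly. Their poses are not given: they have to be found in the camera images.
- bottle: The slim straight-sided ink bottle to be mixed, loose, upright: a plain cylinder 34 mm in diameter and 84 mm high with a 3 mm rounded heel; brown glass with a paper band up to 55 mm, above that a black ribbed screw cap as wide as the bottle (57 to 84 mm). The only bottle without a shoulder. 70 to 140 g. Origin: centre of the underside; z up along its axis.
- mixer: Bench orbital bottle mixer, fixed to the table: white box 200 mm (x) x 240 mm (y) x 172 mm high, dials on its front (-x) face. Origin: centre of the underside; z up. In the middle of the flat deck (172 mm) is the port, 54 mm (x) x 124 mm (y), covered by two flaps. Fingers go in spread along the mixer's y; the hand's body stays above the deck. Round the cup it is hollow down to 46 mm.
- port (a point): Middle of the port at deck height (172 mm above the mixer's underside), where the two flaps meet; axes as the mixer's.
- cup_rim (a point): Point on the port's axis at the height of the rubber cup's rim, 89 mm above the mixer's underside. Not the cup's centre: the cup sits on an eccentric, its centre always 5.5 mm from this axis in an unknown direction, to be found by feel. Bore 37 mm, bevelled to 39 mm over the top 2 mm; flat rim out to 50 mm. Pushed sideways with about 5 N, the cup turns round its orbit.
- cup_floor (a point): Point on the port's axis at the height of the cup's flat floor, 55 mm above the mixer's underside (34 mm below the rim, 117 mm below the deck). A bottle fully home has its underside here and its cap's top 33 mm below the deck. The cup is rubber-mounted: it gives way downwards by 1 mm for each 3 N, 4 mm at most, and comes back.
- flap_front (a joint): Angle of the flap on the mixer's front (-x) side: plain steel leaf 27 mm (x) x 121 mm (y), 2 mm thick, hinged on the port's front edge at deck height. 0 = shut (level), grows as its free edge swings down into the mixer, to 1.5 rad; sprung shut, 0.6 N at its smooth nylon free edge to start it, 2 N when hanging.
- flap_rear (a joint): The same, for the flap hinged on the port's rear (+x) edge. The two meet along the middle of the port. Both lean on the bottle or the fingers while these are between them; over the last 10 mm of the way home the cap passes below their free edges, which would catch it if it were then pulled up again.
- squat_bottle: Bystander, loose: squat brown ink bottle 54 mm in diameter, 56 mm high with a wide low black cap. Origin: centre of the underside.
- dropper_bottle: Bystander, loose: brown bottle 40 mm in diameter, 99 mm high with a thin black dropper bulb on top. Origin: centre of the underside.
- brush_pot: Bystander, loose: white stoneware pot 72 mm in diameter, 90 mm high, with brushes and pencils reaching to 170 mm. Origin: centre of the underside.
Not all that is in view belongs to the job. What is shaped like the bottle but purple or red is not meant.

How it is judged:
By the outcome, as a careful person would: the job done as asked, in the order asked, and still so for the second after the job is handed in, with the robot touching nothing.
It also fails if it takes over 64 s, if anything falls off the work surface, if the arm or the gripper's body presses on something with over 40 N, if the wrist force passes 120 N, or if a joint passes its speed limit or range.

## Working session

There is one attempt and no reset: what is moved stays moved. The work goes in short steps, Python scripts to look and compute and a tool call to move; the robot and the scene stay as the last step left them, time stands still between calls to the robot, and variables do not carry over. Pictures are saved under pics/ and viewed, at most 10 in all, crops included, and the job is handed in when it is done.

Besides the shell and the picture viewer there is one more tool, called as a command line: name --argument value ..., lists and objects as JSON in quotes. arm_command: Moves the arm, as the interface text tells. Its arguments: {"type":"object","properties":{"deltas":{"type":"array","items":{"type":"array"}},"newtons":{"type":"number"}},"required":["deltas"]}

```bash
mkdir -p pics
cat > h.py <<'E'
import numpy as np, cv2
from scipy.spatial.transform import Rotation as R
from workcell import bot
def ray(p,uv,st=None):
    K=np.array(p["K"]); d=np.linalg.inv(K)@[uv[0],uv[1],1.]
    if "rvec" in p:
        M=cv2.Rodrigues(np.array(p["rvec"],float))[0]; t=np.array(p["tvec"]).ravel()
        return -M.T@t, M.T@d
    T=np.array(p["T_tool_cam"]); Rt=R.from_euler('xyz',st["tool_rot"]).as_matrix() if len(st["tool_rot"])==3 else None
    return Rt@T[:3,3]+np.array(st["position"]), Rt@T[:3,:3]@d
def atz(p,uv,z,st=None):
    o,d=ray(p,uv,st); return o+d*(z-o[2])/d[2]
def tri(rs):
    A=0;b=0
    for o,d in rs:
        d=d/np.linalg.norm(d);P=np.eye(3)-np.outer(d,d);A=A+P;b=b+P@o
    return np.linalg.solve(A,b)
def save(p,n,crop=None,s=1):
    f=p["frame"]
    if crop: x,y,w,h=crop; f=f[y:y+h,x:x+w]
    f=cv2.resize(f,None,fx=s,fy=s,interpolation=cv2.INTER_CUBIC)
    cv2.imwrite("pics/"+n,f[:,:,::-1])
E
python3 - <<'E'
from h import *
s=bot.observe(); print({k:np.round(v,3).tolist() for k,v in s.items()})
P={n:bot.grab_frame(n) for n in("side","top")}
for n in P:
  save(P[n],n+"0.png",None,1)
  for k in("bottle","mixer","port","cup_rim"):
    r=bot.mark_of(k,P[n]);print(n,k,[(np.round(x["at"]).tolist(),round(x["p"],2)) for x in r[:4]])
  z=.172
  r=bot.mark_of("port",P[n])
f=np.hstack([P["side"]["frame"],P["top"]["frame"]])
f=np.vstack([P["side"]["frame"],P["top"]["frame"]])
cv2.imwrite("pics/both.png",cv2.resize(np.hstack([P["side"]["frame"],P["top"]["frame"]]),(800,300))[:,:,::-1])
E
```

```text
{'clock': 0.0, 'qpos': [-1.223, 0.522, -0.036, 1.6, 0.021, 1.021, -0.113], 'qd': [0.0, 0.002, 0.001, -0.001, -0.0, -0.0, -0.002], 'joint_efforts': [-0.003, -92.713, 1.979, -36.996, 0.018, 0.008, -0.0], 'position': [0.254, 0.571, 0.404], 'tool_rot': [-3.14, 0.0, 2.724], 'force': [0.124, -0.001, -0.13], 'moment': [0.036, -0.069, -0.018], 'finger_force': 0.0, 'grip_width': 0.086}
side bottle [([256.0, 308.0], 0.83), ([233.0, 262.0], 0.75), ([300.0, 278.0], 0.71), ([268.0, 282.0], 0.61)]
side mixer [([202.0, 211.0], 0.61)]
side port [([199.0, 152.0], 0.92)]
side cup_rim []
top bottle [([297.0, 233.0], 0.73), ([314.0, 212.0], 0.67), ([264.0, 235.0], 0.6), ([308.0, 261.0], 0.52)]
top mixer [([187.0, 202.0], 0.71)]
top port [([172.0, 194.0], 0.63), ([299.0, 234.0], 0.38), ([350.0, 209.0], 0.31)]
top cup_rim [([185.0, 200.0], 0.91)]
```

View pics/side0.png

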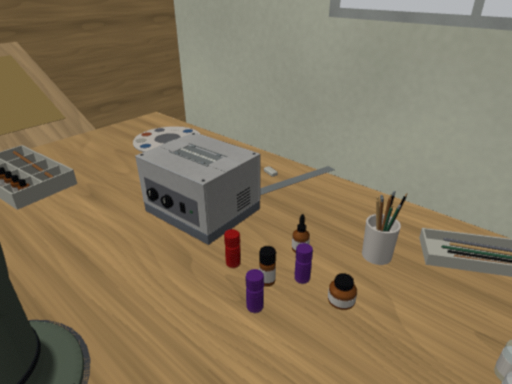

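View pics/top0.png

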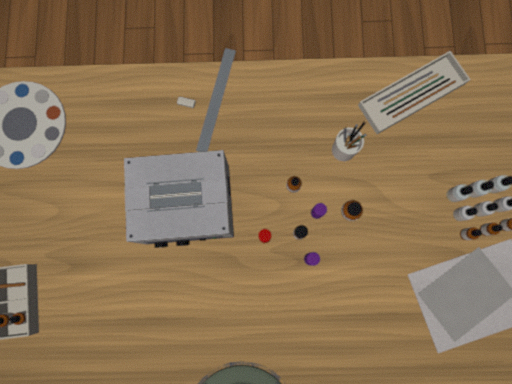

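Side view candidates: red (232,248), purple (255,290), purple (303,263) and brown with paper band and black cap (267,265), which is (301,232) in the top view. Only the last fits: brown glass, no shoulder. I'll confirm it in a crop and locate it and the port.

Run:
```python
from h import *
S=bot.grab_frame("side");T=bot.grab_frame("top")
a=cv2.resize(S["frame"][215:320,215:365],(600,420),interpolation=cv2.INTER_CUBIC)[:300]
b=cv2.resize(T["frame"][145:250,115:325],(600,300),interpolation=cv2.INTER_CUBIC)
cv2.imwrite("pics/crop1.png",np.vstack([a,b])[:,:,::-1])
# bottle
f=T["frame"].astype(int)
m=(f.max(2)<60)[220:245,288:314]; c=np.argwhere(m); print("cap px",c[:,1].mean()+288,c[:,0].mean()+220,len(c))
u=(c[:,1].mean()+288,c[:,0].mean()+220)
print("top cap z.084",atz(T,u,.084),"side base mark",[ (x["p"],atz(S,x["at"],0)) for x in bot.mark_of("bottle",S)])
print("top marks",[ (x["at"],x["p"],atz(T,x["at"],0)) for x in bot.mark_of("bottle",T)])
rs=[ray(S,bot.mark_of("port",S)[0]["at"]),ray(T,bot.mark_of("port",T)[0]["at"])]
print("port tri",tri(rs),[atz(p,bot.mark_of("port",p)[0]["at"],.172) for p in(S,T)])
for uv in [(126,159),(223,152),(233,236),(126,242),(149,183),(200,180),(203,206),(150,209)]: print(uv,atz(T,uv,.172).round(4))
for k in("squat_bottle","dropper_bottle","brush_pot"):
  r=bot.mark_of(k,T);print(k,[(round(x["p"],2),atz(T,x["at"],0).round(3)) for x in r[:2]])
print("cam top",ray(T,(256,192))[0])
```

```text
cap px 300.56666666666666 231.41666666666666 120
top cap z.084 [ 0.46791519 -0.159538    0.084     ] side base mark [(0.96, array([ 0.40105545, -0.18983122,  0.        ])), (0.78, array([ 0.46393817, -0.06849645,  0.        ])), (0.67, array([ 0.47039032, -0.16524992,  0.        ])), (0.64, array([ 0.53216985, -0.20715919,  0.        ]))]
top marks [([298.4, 235.0], 0.67, array([ 0.46402898, -0.16070301,  0.        ])), ([307.7, 259.8], 0.66, array([ 0.39705574, -0.18309478,  0.        ])), ([314.7, 216.4], 0.66, array([ 0.51361334, -0.20713501,  0.        ])), ([263.0, 235.6], 0.54, array([ 0.46465213, -0.0645768 ,  0.        ]))]
port tri [0.56107815 0.13655835 0.17309162] [array([0.56643267, 0.13525466, 0.172     ]), array([0.55739795, 0.13993449, 0.172     ])]
(126, 159) [0.6449 0.259  0.172 ]
(223, 152) [0.6559 0.0261 0.172 ]
(233, 236) [0.4551 0.0048 0.172 ]
(126, 242) [0.447  0.2533 0.172 ]
(149, 183) [0.5849 0.2025 0.172 ]
(200, 180) [0.5891 0.0813 0.172 ]
(203, 206) [0.5268 0.0743 0.172 ]
(150, 209) [0.5227 0.1989 0.172 ]
squat_bottle [(0.75, array([ 0.523, -0.297,  0.   ]))]
dropper_bottle []
brush_pot [(0.83, array([ 0.699, -0.297,  0.   ]))]
cam top [ 0.39574624 -0.0652137   1.15174849]
```

View pics/crop1.png

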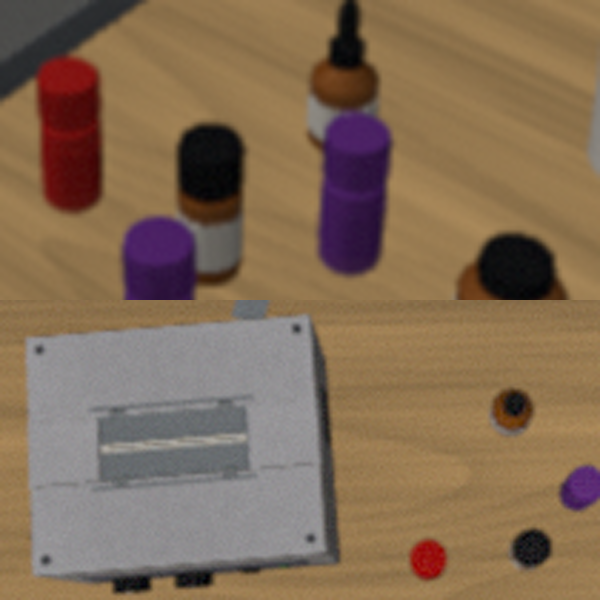

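The crop confirms it: at (210,205) is a straight brown bottle with paper band and black cap, at about world (0.468,-0.160). The mixer port shows at (172,445) in the lower half. I'll move over the port first for a closer look.

arm_command --deltas '[[[0,0,0],[0,0,-0.114],6],[[0,0,0],[0,0,-0.114],6],[[0,0,0],[0,0,-0.114],6],[[0,0,0],[0,0,-0.113],6],[[-2.3,-3.7,-0.3],[0,0,0],6],[[-2.3,-3.7,-0.3],[0,0,0],6],[[-2.3,-3.7,-0.3],[0,0,0],6],[[-2.3,-3.7,-0.3],[0,0,0],6],[[-2.3,-3.7,-0.3],[0,0,0],6],[[-2.3,-3.7,-0.3],[0,0,0],6],[[-2.3,-3.7,-0.3],[0,0,0],6],[[-2.3,-3.7,-0.3],[0,0,0],6],[[-2.3,-3.7,-0.3],[0,0,0],6],[[-2.3,-3.7,-0.3],[0,0,0],6],[[-2.3,-3.7,-0.3],[0,0,0],6],[[-2.4,-3.7,-0.3],[0,0,0],6],[[0,0,0],[0,0,0],6]]'

```text
clock: 2.85
position: [0.5494, 0.1324, 0.441]
tool_rot: [-3.14, 0.002, -3.112]
force: [-0.4, 1.3, 0.2]
grip_width: 0.0601
finger_force: 0.0
```

Run:
```python
from h import *
s=bot.observe();W=bot.grab_frame("wrist")
print(s["clock"],np.round(s["position"],4),np.round(s["tool_rot"],4),s["qpos"]); print(np.round(W["T_tool_cam"],3),np.array(W["K"])[0])
for k in("port","cup_rim","mixer"): print(k,[(x["at"],round(x["p"],2),atz(W,x["at"],.172,s).round(4)) for x in bot.mark_of(k,W)[:2]])
save(W,"w1.png",None,1.5)
```

```text
2.85 [0.5494 0.1324 0.441 ] [-3.1396e+00  1.5000e-03 -3.1116e+00] [-3.41171786e-01  3.87853982e-01 -1.20260430e-03  1.71984595e+00
  3.31464038e-03  1.03305849e+00  1.25681054e+00]
[[-0.001 -0.949 -0.314  0.082]
 [ 1.    -0.001 -0.    -0.   ]
 [-0.    -0.314  0.949  0.031]
 [ 0.     0.     0.     1.   ]] [286.51712707   0.         254.41151018]
port [([259.9, 195.6], 0.57, array([0.5531, 0.1367, 0.172 ]))]
cup_rim []
mixer []
```

View pics/w1.png

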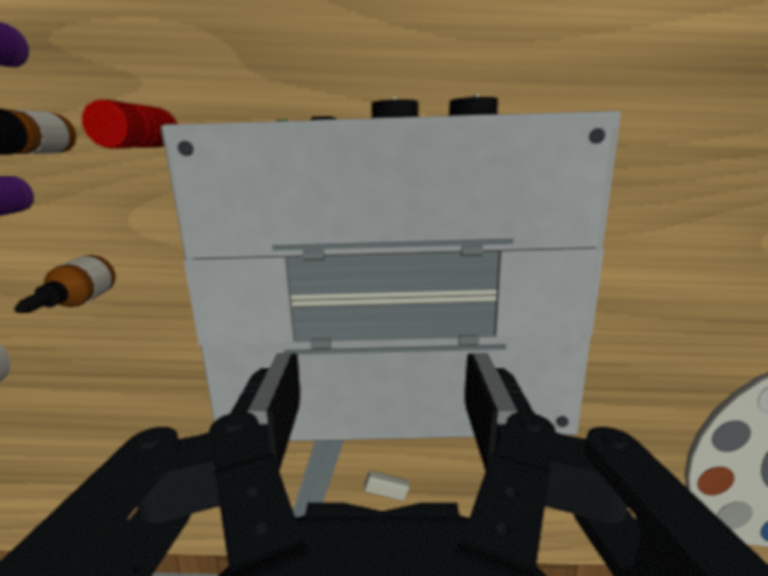

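The wrist view shows the port with corners (287,257), (500,250), (497,335), (293,341) and the seam from (291,300) to (496,295). I'll convert these to world coordinates.

Run:
```python
from h import *
s=bot.observe();W=bot.grab_frame("wrist")
q=lambda u,v:atz(W,(u/1.5,v/1.5),.172,s)
C=[q(*x) for x in[(287,257),(500,250),(497,335),(293,341)]]
for c in C: print(c.round(4))
print("port c",np.mean(C,0).round(4)); a,b=q(291,300),q(496,295)
print("seam",a,b,(a+b)/2,np.arctan2(-(b-a)[0],(b-a)[1]))
D=[q(*x) for x in[(185,148),(597,135),(562,421)]]; print(D,"c",(D[0]+D[2])/2,np.arctan2(-(D[1]-D[0])[0],(D[1]-D[0])[1]))
d=[q(162,127),q(620,113),q(578,432),q(217,442)]; print(np.array(d).round(4),np.mean(d,0))
r=bot.mark_of("port",W);print(atz(W,r[0]["at"],.172,s) if r else 0)
```

```text
[0.5297 0.084  0.172 ]
[0.5211 0.2049 0.172 ]
[0.5738 0.2096 0.172 ]
[0.5825 0.086  0.172 ]
port c [0.5518 0.1461 0.172 ]
seam [0.55584645 0.08553549 0.172     ] [0.54818236 0.20590505 0.172     ] [0.5520144  0.14572027 0.172     ] 0.0635855358768088
[array([0.47231284, 0.0321617 , 0.172     ]), array([0.45767841, 0.24785272, 0.172     ]), array([0.63344648, 0.25942409, 0.172     ])] c [0.55287966 0.14579289 0.172     ] 0.06774522202912284
[[0.4623 0.0213 0.172 ]
 [0.4466 0.2576 0.172 ]
 [0.6415 0.2714 0.172 ]
 [0.6583 0.0337 0.172 ]] [0.55218678 0.1459969  0.172     ]
[0.55803372 0.13842982 0.172     ]
```

The arm was still settling between the two pictures, so I'll redo this with the state that matches w1.

Run:
```python
from h import *
s2=bot.observe();W=bot.grab_frame("wrist"); save(W,"w2.png",None,1.5)
print(s2["clock"],s2["position"],s2["tool_rot"],np.abs(s2["qd"]).max())
P=[(287,257),(500,250),(497,335),(293,341),(291,300),(496,295),(185,148),(597,135),(562,421)]
# track points from w1 to the still picture
a=cv2.imread("pics/w1.png",0);b=cv2.imread("pics/w2.png",0)
n,st,e=cv2.calcOpticalFlowPyrLK(a,b,np.float32(P).reshape(-1,1,2),None,winSize=(31,31));n=n.reshape(-1,2)
print((n-P).round(1).tolist())
q=lambda u:atz(W,u/1.5,.172,s2)
C=np.array([q(u) for u in n]);print(C.round(4))
print("port",C[:4].mean(0),"seam",C[4:6].mean(0),"screws",(C[6]+C[8])/2)
for i,j in((0,1),(3,2),(4,5),(6,7)): d=C[j]-C[i];print(np.arctan2(-d[0],d[1]))
# verify with red bottle & top camera
r=bot.mark_of("port",W);print([atz(W,x["at"],.172,s2) for x in r[:1]])
```

```text
3.15 [0.54645316 0.1388842  0.44068818] [ 3.14133584e+00 -1.82101233e-04 -3.10267711e+00] 0.004818861938476957
[[-12.9, 5.0], [-13.5, 6.9], [-12.9, -6.5], [-1.6, 2.4], [-12.9, 4.9], [-13.4, 6.4], [-12.8, 4.8], [-14.5, 8.8], [0.5, 0.1]]
[[0.533  0.0767 0.172 ]
 [0.5254 0.1978 0.172 ]
 [0.5698 0.2016 0.172 ]
 [0.5842 0.0852 0.172 ]
 [0.5593 0.078  0.172 ]
 [0.5525 0.1987 0.172 ]
 [0.4751 0.0252 0.172 ]
 [0.4623 0.2412 0.172 ]
 [0.6335 0.26   0.172 ]]
port [0.55312187 0.14032189 0.172     ] seam [0.55589792 0.13833677 0.172     ] screws [0.55430813 0.14263137 0.172     ]
0.06319663118558755
0.12295056003058623
0.056666854920420937
0.05937168929611664
[array([0.55447399, 0.13856593, 0.172     ])]
```

arm_command --deltas '[[[0.8,-2.5,0.5],[0,0,0],6],[[1.1,-3.7,1.0],[0,0,0],6],[[1.1,-3.7,1.5],[0,0,0],6],[[1.1,-3.7,1.5],[0,0,0],6],[[1.1,-3.7,1.5],[0,0,0],6],[[1.1,-3.7,1.5],[0,0,0],6],[[1.1,-3.7,1.5],[0,0,0],6],[[0.9,-3.2,1.2],[0,0,0],6],[[0.5,-1.7,0.8],[0,0,0],6],[[0,0,0],[0,0,0],6],[[0,0,0],[0,0,0],6],[[0,0,0],[0,0,0],6],[[0,0,0],[0,0,0],6]]'

```text
clock: 4.55
position: [0.4704, -0.1603, 0.3311]
tool_rot: [3.142, 0.001, -3.103]
force: [0.5, -0.6, 0.4]
grip_width: 0.0597
finger_force: 0.0
```

Run:
```python
from h import *
s=bot.observe();W=bot.grab_frame("wrist");s2=bot.observe()
print(s["clock"],np.round(s["position"],4),np.round(s["tool_rot"],4),np.round(s2["position"],4))
print([(x["at"],round(x["p"],2),atz(W,x["at"],0,s).round(4)) for x in bot.mark_of("bottle",W)[:5]])
print([(x["rect"],round(x["p"],2)) for x in bot.find_in("bottle",W)[:5]])
save(W,"w3.png",None,1.5)
```

```text
4.55 [ 0.4704 -0.1603  0.3311] [ 3.1415e+00  7.0000e-04 -3.1028e+00] [ 0.4703 -0.1604  0.331 ]
[([338.0, 172.5], 0.85, array([ 0.4663, -0.0701,  0.    ])), ([204.9, 219.1], 0.83, array([ 0.527 , -0.2149,  0.    ])), ([252.8, 170.9], 0.69, array([ 0.4681, -0.1623,  0.    ])), ([228.4, 104.0], 0.67, array([ 0.3997, -0.1893,  0.    ])), ([125.4, 218.7], 0.5, array([ 0.5299, -0.3056,  0.    ]))]
[([197.8, 83.0, 46.6, 52.6], 0.85), ([174.8, 206.1, 44.8, 65.6], 0.79), ([323.9, 158.0, 63.4, 54.7], 0.58), ([231.8, 155.1, 39.7, 65.8], 0.57)]
```

View pics/w3.png

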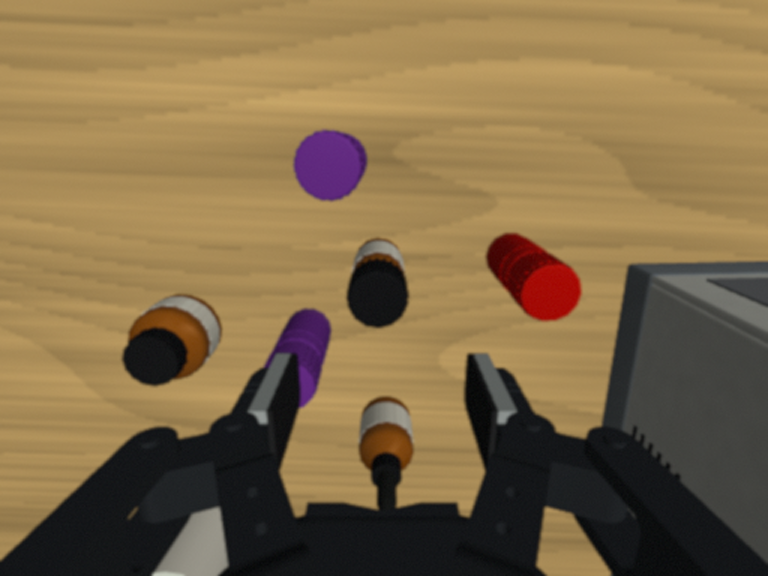

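The black cap's top is centred at view (378,294), between the fingers, and the purple bottle at (300,355) is clear of the closing line. I'll compute the cap centre.

Run:
```python
from h import *
s=bot.observe();W=bot.grab_frame("wrist")
f=W["frame"]; m=(f.max(2)<45).astype(np.uint8); m[:, :215]=0;m[:,290:]=0;m[:150]=0;m[225:]=0
n,l,st,c=cv2.connectedComponentsWithStats(m);i=1+st[1:,4].argmax();print(st[i],c[i])
x,y,w,h,_=st[i]
u=(x+w/2-.5,y+h-w/2*.97-.5);print(u,atz(W,u,.084,s))
r=w/2
print(bot.grip_point_offset)
```

```text
[ 233  173   39   45 1377] [251.7966594  195.26071169]
(np.float64(252.0), np.float64(198.585)) [ 0.46841053 -0.16290389  0.084     ]
0.1547
```

arm_command --deltas '[[[0.24,-0.17,1.5],[0,0,-0.019],6],[[0,0,2.0],[0,0,0],6],[[0,0,2.0],[0,0,0],6],[[0,0,2.0],[0,0,0],6],[[0,0,1.5],[0,0,0],6],[[0,0,1.1],[0,0,0],6],[[0,0,0],[0,0,0],6],[[0,0,0],[0,0,0],6],[[0,0,0],[0,0,0],3],[[0,0,0],[0,0,0],2.5],[[0,0,0],[0,0,0],2.5],[[0,0,0],[0,0,0],2.5],[[0,0,0],[0,0,0],2.5],[[0,0,0],[0,0,0],2.5]]' --newtons 30

```text
clock: 6.15
position: [0.4679, -0.1631, 0.2305]
tool_rot: [-3.141, 0.001, -3.085]
force: [-1.5, 0.4, 9.8]
grip_width: 0.033
finger_force: 29.1
```

Gripped at 33 mm with the underside at z=0. Now lift and carry over the port.

arm_command --deltas '[[[0,0,-0.5],[0,0,0],2.5],[[0,0,-1.5],[0,0,0],2.5],[[0,0,-3],[0,0,0],2.5],[[0,0,-4],[0,0,0],2.5],[[0,0,-4],[0,0,0],2.5],[[0,0,-4],[0,0,0],2.5],[[-0.4,1.2,-3],[0,0,0],2.5],[[-0.8,2.4,0],[0,0,0],2.5],[[-1.2,3.6,0],[0,0,0],2.5],[[-1.4,4,0],[0,0,0],2.5],[[-1.4,4,0],[0,0,0],2.5],[[-1.4,4,0],[0,0,0],2.5],[[-1.4,4,0],[0,0,0],2.5],[[-1.2,3.2,0],[0,0,0],2.5],[[-0.9,2.2,0],[0,0,0],2.5],[[-0.4,1,0],[0,0,0],2.5],[[0,0,0],[0,0,0],2.5],[[0,0,0],[0,0,0],2.5],[[0,0,0],[0,0,0],2.5]]'

```text
clock: 8.05
position: [0.5557, 0.1369, 0.4299]
tool_rot: [-3.141, 0.0, -3.087]
force: [-0.4, -0.5, -1.3]
grip_width: 0.0329
finger_force: 30.1
```

Run:
```python
from h import *
s=bot.observe();W=bot.grab_frame("wrist");S=bot.grab_frame("side");s2=bot.observe()
print(s["clock"],np.round(s["position"],4),np.round(s["tool_rot"],4),np.round(s2["position"],4),np.round(s2["force"],2),np.round(s2["moment"],3))
for n,p in(("w",W),("s",S)): print(n,[(x["at"],round(x["p"],2),atz(p,x["at"],.172,s2).round(4)) for x in bot.mark_of("port",p)[:2]])
a=cv2.resize(W["frame"],(640,480))[100:380]; b=cv2.resize(S["frame"][60:200,100:420],(640,280))
cv2.imwrite("pics/c4.png",np.vstack([a,b])[:,:,::-1]); save(W,"w4.png",None,1)
```

```text
8.05 [0.5557 0.1369 0.4299] [-3.1411e+00  1.0000e-04 -3.0871e+00] [0.5558 0.1373 0.4299] [-0.18 -0.27 -0.78] [-0.011 -0.008 -0.037]
w [([256.4, 194.6], 0.76, array([0.5543, 0.1387, 0.172 ]))]
s [([200.7, 154.7], 0.88, array([0.5609, 0.1281, 0.172 ]))]
```

View pics/c4.png

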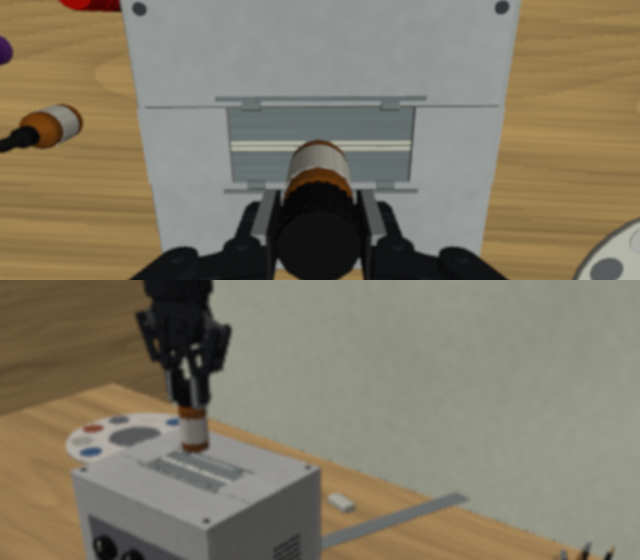

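The bottle hangs upright over the port. Its seam runs from (231,152) to (411,146) in the crop. I'll compute the port once more from this still view.

Run:
```python
from h import *
s=bot.observe();W=bot.grab_frame("wrist")
print(s["position"],s["tool_rot"])
g=W["frame"].mean(2)
# seam: bright rows per column
A=[]
for x in list(range(190,228))+list(range(285,324)):
    col=g[188:208,x]-np.median(g[188:208,x]); w=np.clip(col-15,0,None)
    if w.sum()>0: A.append((x,188+(w*np.arange(20)).sum()/w.sum()))
A=np.array(A);k,b=np.polyfit(A[:,0],A[:,1],1);print("seam",k,b,len(A),A[:,0].min(),A[:,0].max())
y=k*185+b; 
for r in (183,205): # port ends: profile steps
    row=g[r];d=np.diff(row);L=175+d[175:200].argmin();Rr=310+d[310:345].argmax();print(r,L+.5,Rr+.5,atz(W,(L+.5,r),.172,s),atz(W,(Rr+.5,r),.172,s))
p,q=atz(W,(185,k*185+b),.172,s),atz(W,(328,k*328+b),.172,s);print(p,q,np.arctan2(-(q-p)[0],(q-p)[1]))
```

```text
[0.5558172  0.13771891 0.42986477] [-3.14147272e+00  1.73521267e-04 -3.08630687e+00]
seam -0.003829592953845113 196.96590638239746 77 190.0 323.0
183 180.5 329.5 [0.54762644 0.07583719 0.172     ] [0.54087632 0.19897107 0.172     ]
205 182.5 328.5 [0.56714583 0.07701876 0.172     ] [0.56035979 0.20080299 0.172     ]
[0.55911745 0.07930692 0.172     ] [0.55205272 0.19924447 0.172     ] 0.058835347923615146
```

The port centre is (0.5556, 0.1383) with yaw 0.058, and the tool is within 1 mm of it. Push through the flaps to about 10 mm above the rim.

arm_command --deltas '[[[0,0,1],[0,0,0],2.5],[[0,0,1],[0,0,0],2.5],[[0,0,1],[0,0,0],2.5],[[0,0,1],[0,0,0],2.5],[[0,0,1],[0,0,0],2.5],[[0,0,1],[0,0,0],2.5],[[0,0,1],[0,0,0],2.5],[[0,0,1],[0,0,0],2.5],[[0,0,1],[0,0,0],2.5],[[0,0,0.5],[0,0,0],2.5],[[0,0,0],[0,0,0],2.5],[[0,0,0],[0,0,0],2.5]]'

```text
clock: 9.5
position: [0.5559, 0.1384, 0.3347]
tool_rot: [-3.141, -0.0, -3.085]
force: [-0.3, -0.5, -3.0]
grip_width: 0.033
finger_force: 30.1
```

```bash
cat > st.py <<'E'
from h import *
s=bot.observe()
print(s["clock"],np.round(s["position"],4),np.round(s["tool_rot"],4),"F",np.round(s["force"],2),"M",np.round(s["moment"],3),"w",round(s["grip_width"],4),"under",round(s["position"][2]-.2305,4))
E
python3 st.py
```

```text
9.5 [0.5559 0.1384 0.3347] [-3.1415e+00 -2.0000e-04 -3.0854e+00] F [-0.34 -0.52 -2.95] M [-0.016  0.005  0.025] w 0.033 under 0.1042
```

arm_command --deltas '[[[0,0,0.5],[0,0,0],2.5],[[0,0,0.5],[0,0,0],2.5],[[0,0,0.3],[0,0,0],2.5],[[0,0,0.1],[0,0,0],2.5],[[0,0,0.1],[0,0,0],2.5],[[0,0,0],[0,0,0],2.5],[[0,0,0.1],[0,0,0],2.5],[[0,0,0],[0,0,0],2.5],[[0,0,0],[0,0,0],2.5]]'

```text
clock: 10.4
position: [0.5559, 0.1384, 0.3187]
tool_rot: [-3.142, 0.0, -3.085]
force: [0.0, -0.2, -1.4]
grip_width: 0.0331
finger_force: 30.3
```

```bash
python3 st.py
```

```text
10.4 [0.5559 0.1384 0.3187] [-3.1416e+00  1.0000e-04 -3.0854e+00] F [ 0.05 -0.15 -1.39] M [ 0.121 -0.034  0.033] w 0.0331 under 0.0882
```

arm_command --deltas '[[[0,0,0.1],[0,0,0],2.5],[[0,0,0],[0,0,0],2.5],[[0,0,0],[0,0,0],2.5]]'

```text
clock: 10.7
position: [0.5559, 0.1384, 0.3178]
tool_rot: [3.142, 0.0, -3.085]
force: [0.6, -0.4, 1.7]
grip_width: 0.033
finger_force: 30.5
```

```bash
python3 st.py
```

```text
10.7 [0.5559 0.1384 0.3178] [ 3.1416e+00  1.0000e-04 -3.0855e+00] F [ 0.65 -0.42  1.65] M [ 0.095 -0.074  0.036] w 0.033 under 0.0873
```

```bash
cat > av.py <<'E'
from h import *
L=[]
for i in range(6):
    s=bot.observe();L.append(np.r_[s["force"],s["moment"]]);bot.grab_frame("side")
L=np.array(L);print(s["clock"],np.round(s["position"],4),"under",round(s["position"][2]-.2305,4));print(L.mean(0).round(3),L.std(0).round(3))
E
python3 av.py
```

```text
10.95 [0.5559 0.1384 0.3177] under 0.0872
[ 0.2   -0.018  2.178  0.084 -0.06   0.007] [0.494 0.405 0.398 0.032 0.019 0.028]
```

Contact is light and the moment puts the support on the bottle's +y side, so the cup lies toward -y. Shift 4.5 mm that way and feel again.

arm_command --deltas '[[[0,0,-0.2],[0,0,0],2.5],[[0,-0.25,0],[0,0,0],2.5],[[0,-0.2,0],[0,0,0],2.5],[[0,0,0.1],[0,0,0],2.5],[[0,0,0.1],[0,0,0],2.5],[[0,0,0.05],[0,0,0],2.5],[[0,0,0],[0,0,0],2.5],[[0,0,0],[0,0,0],2.5]]'

```text
clock: 11.8
position: [0.5562, 0.1339, 0.3172]
tool_rot: [-3.141, 0.0, -3.085]
force: [0.4, -0.1, -0.8]
grip_width: 0.0328
finger_force: 30.3
```

```bash
python3 av.py
```

```text
12.05 [0.5561 0.1339 0.3172] under 0.0867
[ 1.145 -0.778 -0.776 -0.15  -0.312  0.006] [0.594 0.422 0.329 0.029 0.022 0.037]
```

It is entering the bevel: the side force is +1.3 N in x and -0.6 N in y, and the down force has gone. Follow it and lower.

arm_command --deltas '[[[-0.12,-0.07,0],[0,0,0],2.5],[[0,0,0.1],[0,0,0],2.5],[[0,0,0.1],[0,0,0],2.5],[[0,0,0],[0,0,0],2.5],[[0,0,0],[0,0,0],2.5]]'

```text
clock: 12.6
position: [0.5574, 0.1334, 0.3152]
tool_rot: [3.141, 0.0, -3.085]
force: [1.3, 2.1, -0.1]
grip_width: 0.0331
finger_force: 30.3
```

```bash
python3 av.py
```

```text
12.85 [0.5573 0.1334 0.3152] under 0.0847
[ 0.892  2.256 -0.305  0.587 -0.278  0.024] [0.329 0.363 0.211 0.058 0.015 0.02 ]
```

arm_command --deltas '[[[-0.12,0.1,0],[0,0,0],2.5],[[0,0,0.15],[0,0,0],2.5],[[0,0,0.15],[0,0,0],2.5],[[0,0,0],[0,0,0],2.5],[[0,0,0],[0,0,0],2.5]]'

```text
clock: 13.4
position: [0.5584, 0.1342, 0.312]
tool_rot: [-3.141, -0.0, -3.085]
force: [1.0, -0.5, -3.9]
grip_width: 0.0329
finger_force: 30.1
```

```bash
python3 av.py
```

```text
13.65 [0.5585 0.1342 0.3121] under 0.0816
[ 0.723 -0.495 -3.42  -0.059 -0.027 -0.007] [0.475 0.527 0.49  0.036 0.038 0.022]
```

Free inside the bore, at an offset of (2.9,-4.1) mm, which is close to the 5.5 mm expected. Lower on.

arm_command --deltas '[[[0,0,0.2],[0,0,0],2.5],[[0,0,0.2],[0,0,0],2.5],[[0,0,0.2],[0,0,0],2.5],[[0,0,0.2],[0,0,0],2.5],[[0,0,0.2],[0,0,0],2.5],[[0,0,0],[0,0,0],2.5],[[0,0,0],[0,0,0],2.5]]'

```text
clock: 14.4
position: [0.5584, 0.1343, 0.302]
tool_rot: [-3.141, -0.0, -3.085]
force: [0.1, -0.4, -3.2]
grip_width: 0.0329
finger_force: 30.1
```

```bash
python3 av.py
```

```text
14.65 [0.5585 0.1343 0.3022] under 0.0717
[-0.022 -0.014 -2.934  0.016 -0.04   0.008] [0.372 0.298 0.397 0.034 0.02  0.034]
```

arm_command --deltas '[[[0,0,0.2],[0,0,0],2.5],[[0,0,0.2],[0,0,0],2.5],[[0,0,0.2],[0,0,0],2.5],[[0,0,0.2],[0,0,0],2.5],[[0,0,0.2],[0,0,0],2.5],[[0,0,0.2],[0,0,0],2.5],[[0,0,0.2],[0,0,0],2.5],[[0,0,0],[0,0,0],2.5],[[0,0,0],[0,0,0],2.5]]'

```text
clock: 15.6
position: [0.5584, 0.1343, 0.288]
tool_rot: [-3.142, -0.0, -3.085]
force: [0.7, 0.1, -3.7]
grip_width: 0.0328
finger_force: 33.4
```

```bash
python3 av.py
```

```text
15.85 [0.5584 0.1343 0.2881] under 0.0576
[ 0.368  0.246 -3.872  0.065 -0.027  0.013] [0.544 0.428 0.363 0.039 0.028 0.017]
```

arm_command --deltas '[[[0,0,0.1],[0,0,0],2.5],[[0,0,0.1],[0,0,0],2.5],[[0,0,0.1],[0,0,0],2.5],[[0,0,0],[0,0,0],2.5],[[0,0,0],[0,0,0],2.5]]'

```text
clock: 16.4
position: [0.5585, 0.1344, 0.2852]
tool_rot: [3.142, 0.0, -3.085]
force: [0.7, 0.2, 0.2]
grip_width: 0.0332
finger_force: 32.6
```

```bash
python3 av.py
```

```text
16.65 [0.5585 0.1344 0.2852] under 0.0547
[ 0.369  0.055 -0.092  0.031 -0.105  0.027] [0.551 0.355 0.36  0.017 0.033 0.009]
```

The floor is felt at the expected height. Press a touch more, then open a little.

arm_command --deltas '[[[0,0,0.05],[0,0,0],2.5],[[0,0,0],[0,0,0],2.5],[[0,0,0],[0,0,0],2.5]]'

```text
clock: 17.0
position: [0.5585, 0.1344, 0.2848]
tool_rot: [3.142, 0.0, -3.085]
force: [-0.0, 0.5, 2.7]
grip_width: 0.0329
finger_force: 32.2
```

arm_command --deltas '[[[0,0,0],[0,0,0],3.6],[[0,0,0],[0,0,0],4],[[0,0,0],[0,0,0],4.5],[[0,0,0],[0,0,0],5],[[0,0,0],[0,0,0],5],[[0,0,0],[0,0,0],5],[[0,0,0],[0,0,0],5]]'

```text
clock: 17.7
position: [0.5584, 0.1351, 0.2847]
tool_rot: [3.141, -0.0, -3.085]
force: [-1.4, 4.7, -0.8]
grip_width: 0.0497
finger_force: 3.1
```

```bash
python3 av.py
python3 - <<'E'
from h import *
W=bot.grab_frame("wrist");save(W,"w5.png",(130,120,260,230),2.5)
E
```

```text
17.95 [0.5584 0.135  0.2847] under 0.0542
[-0.661  5.31   0.204  0.693  0.129 -0.03 ] [0.599 0.376 0.572 0.027 0.024 0.026]
```

View pics/w5.png

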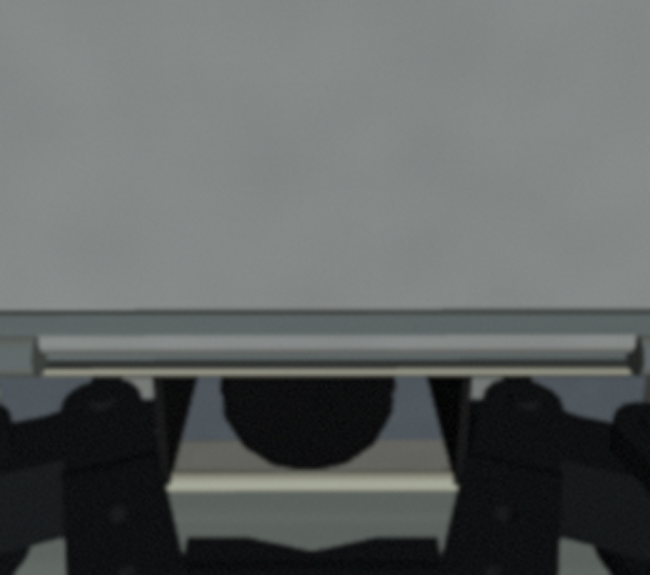

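The cap stands free between the fingers, at (308,420). The hand presses +y at 5 N because the -y finger linkage touches the port's end. Narrow the opening a bit and shift +y 2 mm.

arm_command --deltas '[[[0,0,0],[0,0,0],4.4],[[0,0.1,0],[0,0,0],4.3],[[0,0.1,0],[0,0,0],4.3],[[0,0,0],[0,0,0],4.3],[[0,0,0],[0,0,0],4.3]]'

```text
clock: 18.55
position: [0.5584, 0.1362, 0.2847]
tool_rot: [-3.141, -0.0, -3.086]
force: [0.5, -1.7, -0.5]
grip_width: 0.0434
finger_force: 2.2
```

```bash
python3 av.py;python3 st.py
```

```text
18.8 [0.5583 0.1362 0.2847] under 0.0542
[ 0.045 -1.928 -0.06  -0.373 -0.014  0.043] [0.607 0.352 0.396 0.036 0.038 0.028]
18.85 [0.5584 0.1362 0.2847] [-3.1415e+00 -1.0000e-04 -3.0856e+00] F [ 0.01 -2.83 -0.29] M [-0.433 -0.008  0.043] w 0.0431 under 0.0542
```

arm_command --deltas '[[[0,-0.1,0],[0,0,0],4.6],[[0,0,0],[0,0,0],4.6],[[0,0,0],[0,0,0],4.6],[[0,0,0],[0,0,0],4.6]]'

```text
clock: 19.25
position: [0.5584, 0.1356, 0.2847]
tool_rot: [3.141, 0.0, -3.085]
force: [-1.8, 2.1, -1.1]
grip_width: 0.0462
finger_force: 2.4
```

```bash
python3 av.py;python3 st.py
```

```text
19.5 [0.5584 0.1354 0.2847] under 0.0542
[-0.562  2.114 -0.415  0.407  0.061  0.066] [0.601 0.67  0.426 0.027 0.031 0.026]
19.55 [0.5584 0.1354 0.2847] [ 3.1415e+00  1.0000e-04 -3.0854e+00] F [-0.53  2.67 -1.1 ] M [0.429 0.071 0.081] w 0.0465 under 0.0542
```

The side force flips sign with the direction of motion, which fits flap friction on the fingers. The cap is centred with about 6 mm to spare each side. Draw up gently and check.

arm_command --deltas '[[[0,0,-0.2],[0,0,0],4.6],[[0,0,-0.2],[0,0,0],4.6],[[0,0,-0.3],[0,0,0],4.6],[[0,0,-0.3],[0,0,0],4.6],[[0,0,0],[0,0,0],4.6]]'

```text
clock: 20.05
position: [0.5586, 0.1352, 0.2952]
tool_rot: [-3.142, 0.001, -3.086]
force: [0.0, -1.1, 1.2]
grip_width: 0.0459
finger_force: 1.9
```

```bash
python3 av.py
python3 - <<'E'
from h import *
W=bot.grab_frame("wrist");save(W,"w6.png",(130,120,260,230),2.5)
E
```

```text
20.3 [0.5585 0.1353 0.2948] under 0.0643
[ 0.156 -0.473  1.375 -0.095  0.014  0.028] [0.509 0.444 0.507 0.028 0.026 0.038]
```

View pics/w6.png

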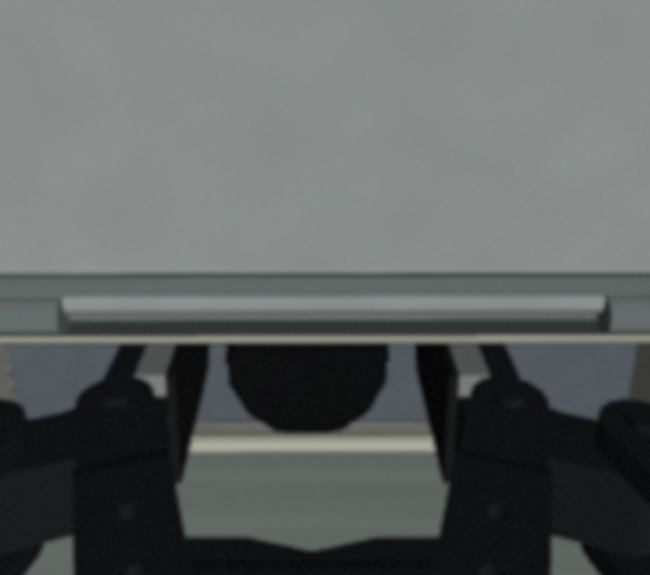

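The cap (308,395) stayed down in the cup, with gaps to both fingers. Withdraw fully.

arm_command --deltas '[[[0,0,-0.5],[0,0,0],4.6],[[0,0,-1],[0,0,0],4.6],[[0,0,-1],[0,0,0],4.6],[[0,0,-1],[0,0,0],4.6],[[0,0,-1],[0,0,0],4.6],[[0,0,-1],[0,0,0],4.6],[[0,0,-1],[0,0,0],4.6],[[0,0,-2],[0,0,0],4.6],[[0,0,-3],[0,0,0],4.6],[[0,0,-3],[0,0,0],4.6],[[0,0,-2],[0,0,0],4.6],[[0,0,0],[0,0,0],4.6],[[0,0,0],[0,0,0],4.6]]'

```text
clock: 21.7
position: [0.5583, 0.1353, 0.4601]
tool_rot: [3.141, 0.001, -3.085]
force: [0.2, -0.3, -0.5]
grip_width: 0.0459
finger_force: 0.0
```

```bash
python3 av.py
python3 - <<'E'
from h import *
W=bot.grab_frame("wrist");T=bot.grab_frame("side");
a=cv2.resize(W["frame"],(640,480))[80:380]; b=cv2.resize(T["frame"][60:200,100:420],(640,280))
cv2.imwrite("pics/c7.png",np.vstack([a,b])[:,:,::-1])
E
```

```text
21.95 [0.5584 0.1353 0.459 ] under 0.2285
[ 0.031 -0.308  0.141 -0.013 -0.019  0.002] [0.7   0.207 0.456 0.017 0.028 0.02 ]
```

View pics/c7.png

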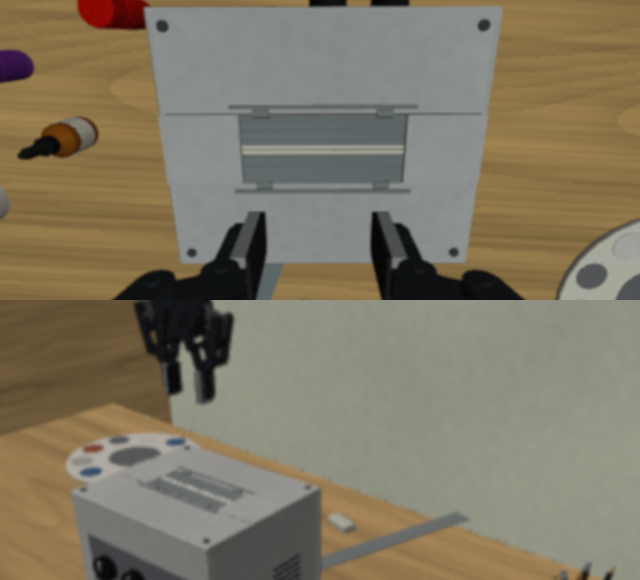

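Both flaps are shut (seam at y≈150 in the upper half), the hand is empty and clear, and the forces are at zero. Handing in.

```bash
python3 -c "
from workcell import bot
print(bot.job_done())"
```

```text
the job is handed in; nothing more can be done
None
```

The ink bottle was lowered by hand until I felt the cup floor at the expected height and let go there; both flaps are shut over it, the hand is clear, and the job was handed in at about 22 s (no verdict came back).

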